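# Release a clamped tube block and move it to the cold plate

### The job

The long tube block is held down in the capping fixture by a toggle clamp. Push the clamp's upright handle over, away from the block, until the clamp arm flips up past centre and stays open by itself, then lift the block out and, keeping it upright, set it down softly in the middle of the flat cold plate, lined up lengthwise with the plate. Let go of it there, leave the clamp open and do not disturb the other things on the bench.

Things in the scene. Friction and masses are not known exactly. Their poses are not given: they have to be found in the camera images.
- fixture: Grey base, 235 x 90 x 12 mm, fixed; toggle clamp on a riser at its -x end, block's nest centred at x +50, y 0 mm. Origin on the bench, z up, x runs from clamp to block along the block's length. Low lips (8 mm above the block's underside, 3 mm play) only at the block's ends, more than 44 mm from its middle; there the base is 44 mm wide, so fingers may reach down beside the block.
- handle_hinge (a point): Hinge axis (along the fixture's y) of the clamp handle, at x -59, z +84 mm in the fixture frame; frame parallel to the fixture's. The clamp arm is a steel bar hinged at x -45, z +80 mm, reaching 66 mm towards +x with a rubber pad on the block's end; shut, it is locked over centre and the block cannot lift it. Open, it stands just past vertical.
- handle_top (a point): Top end, 107 mm from handle_hinge, of the clamp handle: a straight black grip 21 mm thick over its last 75 mm. Clamped, it leans 0.14 rad from upright towards the block (fixture +x). To open, push it by a few newtons towards fixture -x, 1.15 rad in all, ending 1.01 rad beyond upright. Room for the pushing fingers: on the block's side of the grip, above the clamp arm.
- clamp_handle (a joint): Angle of the clamp handle, rad: -0.07 to 0 clamped, 1.15 fully open (stop). Through a toggle link it raises the clamp arm by about 1.33 x angle squared, up to 1.76 rad. Let go below about 0.95 it falls shut again; beyond about 1.05 it falls open to the stop and stays there.
- block_mid (a point): Centre (half-way up) of the loose aluminium tube block, 120 x 50 x 50 mm, 0.3 to 0.6 kg; x along its 120 mm length, z up. Eight white tube caps stand 12 mm above its top, within its 50 mm width. In the nest its underside is 12 mm above the bench. Grasp across the 50 mm width at the middle.
- cold_plate: Fixed flat aluminium cold plate, 210 (its x) x 130 (its y) mm, top face 20 mm above its origin, which lies on the bench under its centre.
- marker: Marker pen, 125 x 16 x 16 mm, lying on the bench beside the fixture; not to be disturbed. Origin under its middle.
- timer: Bench timer, 70 x 60 x 22 mm, on the bench beside the cold plate; not to be disturbed. Origin under its centre.
- tip_box: Pipette tip box, 124 x 84 x 61 mm, at the far side; not to be disturbed. Origin under its centre.
- bottle: Amber bottle, 52 mm diameter, 100 mm tall, at the far side; not to be disturbed. Origin under its centre.
- small_block: Short empty aluminium block, 70 x 50 x 40 mm, without caps, at the far side; not the one wanted, not to be disturbed. Origin under its centre.

How it is judged:
By the outcome, as a careful person would: the job done as asked, in the order asked, and still so for the second after the job is handed in, with the robot touching nothing.
It also fails if it takes over 51 s, if anything falls off the work surface, if the arm or the gripper's body presses on something with over 40 N, if the wrist force passes 120 N, or if a joint passes its speed limit or range.

### The arm

A 6-joint arm with a two-finger parallel gripper is mounted at the origin on the work surface. World frame = base frame: x ahead of the robot, y to its left, z up, the work surface at z = 0. Lengths are in m, angles in rad, forces in N, time in s.
With the tool pointing down it reaches from about 0.35 to 0.975 m from the base axis. Payload 4.9 kg.
Tool frame: the origin (TCP) lies on the centre line of the jaws, within the pads' length; the fingertips stand 8 mm ahead of it and the grasp point (between the pads) lies 11 mm behind it; z points along the fingers, y is the direction in which the jaws open and shut (so a half turn about z gives the same grasp; the last joint's range is limited). The gripper opens to 85 mm and grips with 20 to 120 N. Pads are 22 mm wide; open, the fingers measure 114 mm over their backs; the gripper's body (76 mm by 85 mm) begins 54 mm behind the grasp point. The pads swing forward as they close: fully open they stand 13 mm farther back than shut.
Start: joints at [1.196, 0.053, 1.613, -0, 1.476, -0.119], TCP at [0.158, 0.605, 0.239] pointing down, gripper open.
Joint ranges: [-3.01, 3.01], [-1.01, 2.22], [0.06, 2.58], [-1.02, 4.17], [0.09, 2.62], [-3.14, 3.14]. Speed limits (rad/s): [2.57, 2.57, 3.14, 3.14, 3.14, 3.14].

### API

Orientations are given as a unit quaternion [w, x, y, z].
In Python, from plant import manip gives the robot as it stands.
- The arm moves only by the tool step_arm, never from a script. Its argument "deltas" is a list of rows, each a list of 7 numbers: the shift along the tool's x, y, z in m, then the turn, a rotation vector about the tool's x, y, z in rad, then the gripper command: -1 is fully open, 1 is shut, values between are in proportion. In form: [[dx, dy, dz, ax, ay, az, hand], ...]. A call has 1 to 20 rows; each row is the pose to reach, as a shift and turn from the pose commanded when the call began, along the tool's axes at that moment; what a row does not reach only later rows make up. A row lasts 1/10 s, in which the tool goes at most 50 mm and 8.59 degrees, less where a joint would pass 70% of its speed; a pose out of reach is approached as far as the arm can. A call with a gripper value outside its range is refused whole. The fingers move at their own pace and stop on an object; the grip force is fixed at half the most. Time passes only in rows, so rows that repeat a pose let the fingers close. It gives the time, the measured TCP pose, the force and the opening at its end, in the units of the state.
- manip.state(): the state, without advancing time (a new reading comes with each control period).
- manip.grab_frame(name): name is "side" or "top" or "wrist"; returns the picture (480x640x3 uint8, red, green, blue); there is no depth.
- manip.get_calibration(name): a dict with "fov_y" (degrees; the focal length in pixels is half the picture's height over the tangent of half this angle, whatever the lens; pixels are square), "cx", "cy" (the principal point, pixels), "R" (3x3) and "t" (3): a world point X has camera coordinates R X + t. Camera axes: x right, y down, z forward; pixel columns grow to the right and rows downward; lengths in m; the calibration is good to about 2 mm. A picture is of the moment at which its call begins: read the wrist's pose just before it. get_calibration takes no time and is no camera call; for the wrist camera it gives the pose at the moment of the call.
- manip.job_done(): hands the job in, once; it reports no verdict.
The state is a dict: "time": time; "joint_pos": joint angles; "joint_vel": joint speeds; "joint_efforts": joint torques, N m; "tool_pos": TCP position; "tool_rot": TCP orientation; "contact_force": force on the tool from outside, world axes, zero at the start; "ft_torque": the same for the moment, N m; "gripper_width": opening from 0.0 (shut) to 1.0 (fully open).
Only numpy, scipy, OpenCV 4.12 (cv2) and the standard library are available. Lean on these libraries where they do the work, as an engineer would, in place of code of your own. Each camera call takes 0.05 s, during which the arm holds its last target.

## Working session

There is one attempt and no reset: what is moved stays moved. The work goes in short steps, Python scripts to look and compute and a tool call to move; the robot and the scene stay as the last step left them, time stands still between calls to the robot, and variables do not carry over. Pictures are saved under pics/ and viewed, and the job is handed in when it is done.

Besides the shell and the picture viewer there is one more tool, called after "Request:" as name([rows], argument=value, ...), one row to a line, values as JSON. step_arm: Moves the arm, as the interface text tells. Its arguments: {"type":"object","properties":{"deltas":{"type":"array"}},"required":["deltas"]}

```bash
mkdir -p pics; ls; python3 - <<'E'
from plant import manip
import cv2,numpy as np
s=manip.state();print({k:np.round(v,3) for k,v in s.items()})
for n in("side","top","wrist"):
    c=manip.get_calibration(n);print(n,c)
    cv2.imwrite(f"pics/{n}0.png",manip.grab_frame(n)[:,:,::-1])
E
```

```text
pics
{'time': np.float64(0.0), 'joint_pos': array([ 1.196,  0.053,  1.614,  0.   ,  1.476, -0.119]), 'joint_vel': array([ 0.   ,  0.001, -0.001,  0.002, -0.   ,  0.001]), 'joint_efforts': array([-1.0000e-03, -3.9368e+01, -3.7018e+01, -0.0000e+00,  7.0000e-03,
        0.0000e+00]), 'tool_pos': array([0.158, 0.604, 0.238]), 'tool_rot': array([-0.   ,  0.128,  0.992, -0.001]), 'contact_force': array([-0.653,  0.095,  0.37 ]), 'ft_torque': array([-0.038, -0.047,  0.016]), 'gripper_width': np.float64(0.998)}
side {'fov_y': 52.54161234420779, 'cx': 324.7932850985033, 'cy': 228.48575291468794, 'R': array([[ 0.7569908 , -0.65320736,  0.01688434],
       [-0.48615985, -0.58029121, -0.65338405],
       [ 0.43659311,  0.48639722, -0.75683829]]), 't': array([-0.42387898,  0.37177195,  0.73724988])}
top {'fov_y': 42.72707877513358, 'cx': 324.5921775759478, 'cy': 243.10793284333243, 'R': array([[-0.02861015, -0.99958548, -0.00321343],
       [-0.97695371,  0.02864237, -0.21152084],
       [ 0.2115252 , -0.00291227, -0.97736821]]), 't': array([0.02359342, 0.59686541, 1.13557443])}
wrist {'fov_y': 66.27555997472564, 'cx': 319.0480259437733, 'cy': 242.01439610139505, 'R': array([[ 2.53147197e-01,  9.67427358e-01, -8.96978720e-04],
       [ 9.23465079e-01, -2.41367033e-01,  2.98251913e-01],
       [ 2.88320559e-01, -7.63299643e-02, -9.54486769e-01]]), 't': array([-0.62427016, -0.03974916,  0.37830984])}
```

View pics/top0.png

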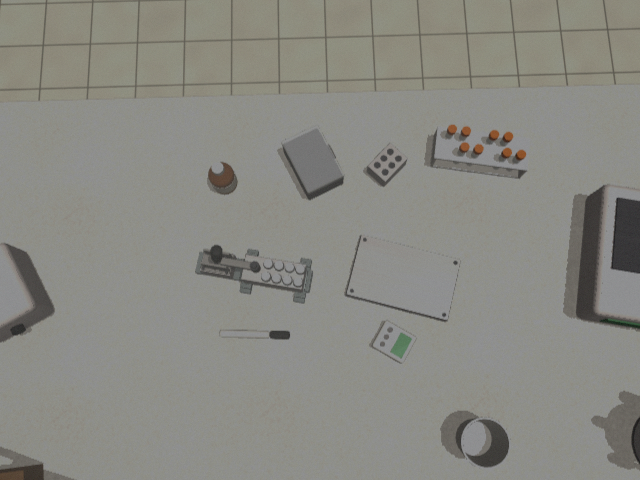

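View pics/side0.png

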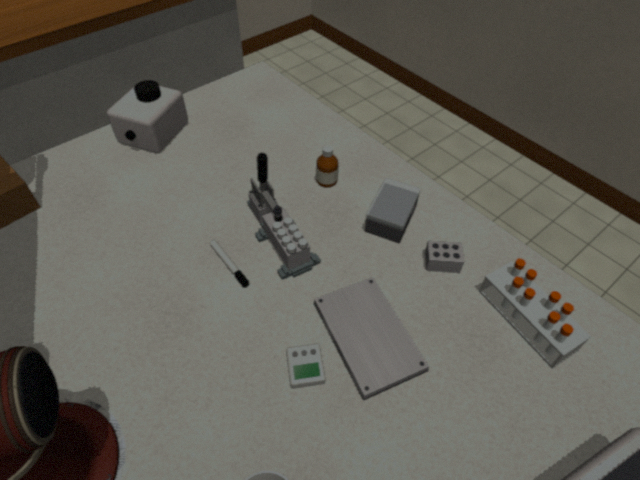

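View pics/wrist0.png

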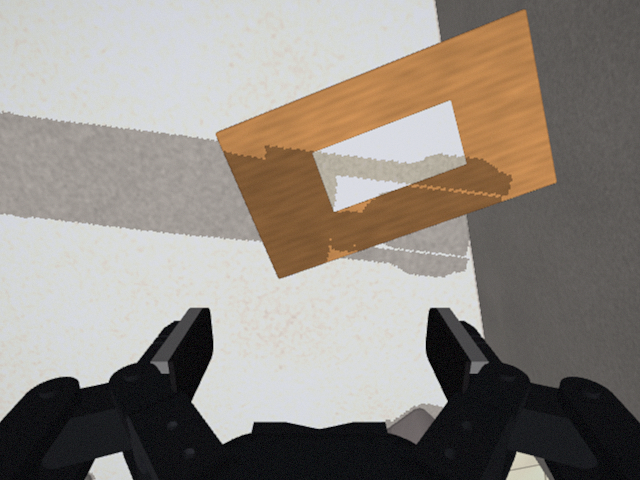

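The top view shows the fixture at about (255,270), with the clamp at its left end and the handle knob near (216,253). The plate is at about (404,277), and the marker and timer lie below. I'll enlarge these for measuring.

```bash
python3 - <<'E'
import cv2
t=cv2.imread("pics/top0.png");s=cv2.imread("pics/side0.png")
cv2.imwrite("pics/c1.png",cv2.resize(t[235:310,190:320],None,fx=6,fy=6,interpolation=cv2.INTER_CUBIC))
cv2.imwrite("pics/c2.png",cv2.resize(t[225:330,335:475],None,fx=5,fy=5,interpolation=cv2.INTER_CUBIC))
cv2.imwrite("pics/c3.png",cv2.resize(s[145:285,235:330],None,fx=4,fy=4,interpolation=cv2.INTER_CUBIC))
E
```

```text
(no output)
```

View pics/c1.png

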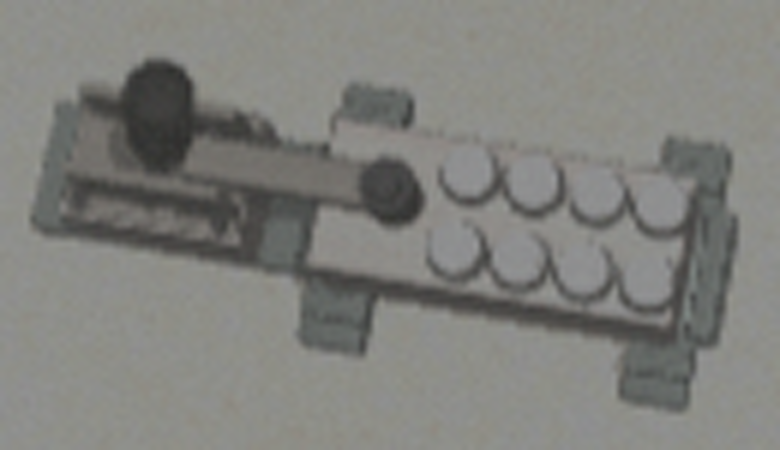

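View pics/c2.png

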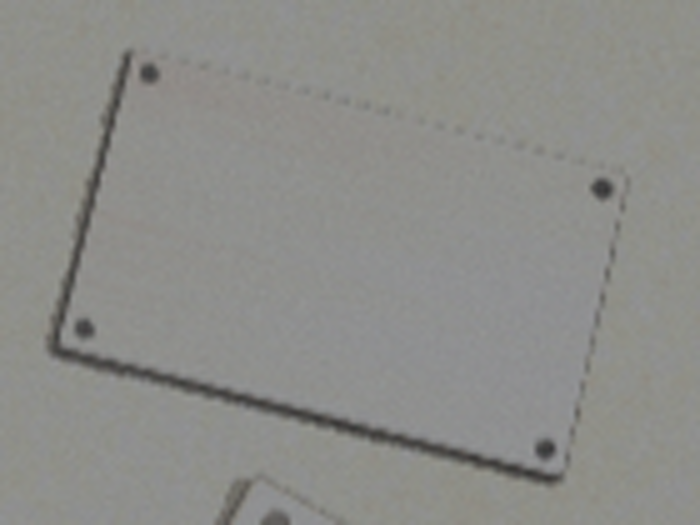

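View pics/c3.png

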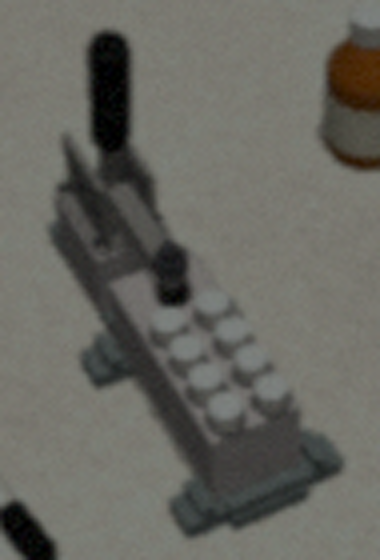

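```bash
cat > h.py <<'E'
import numpy as np, cv2
from plant import manip
from scipy.optimize import least_squares
def proj(c,X):
    X=np.atleast_2d(X)@np.array(c["R"]).T+c["t"]
    f=240/np.tan(np.radians(c["fov_y"])/2)
    return np.c_[c["cx"]+f*X[:,0]/X[:,2], c["cy"]+f*X[:,1]/X[:,2]]
def w(p,loc):
    c,s=np.cos(p[2]),np.sin(p[2]);L=np.atleast_2d(loc)
    return np.c_[p[0]+c*L[:,0]-s*L[:,1],p[1]+s*L[:,0]+c*L[:,1],L[:,2]]
def ray(c,uv,z):
    f=240/np.tan(np.radians(c["fov_y"])/2);R=np.array(c["R"])
    d=R.T@np.array([(uv[0]-c["cx"])/f,(uv[1]-c["cy"])/f,1]);o=-R.T@np.array(c["t"])
    return o+d*(z-o[2])/d[2]
def fit(obs,p0):
    fun=lambda p:np.concatenate([(proj(c,w(p,l))-u).ravel() for c,l,u in obs])
    r=least_squares(fun,p0,loss='soft_l1');return r.x,r.fun.reshape(-1,2)
E
python3 - <<'E'
from h import *
T=manip.get_calibration("top");S=manip.get_calibration("side")
crop=lambda a,k,o:(np.array(a,float)+.5)/k-.5+np.array(o)
# plate
pl=np.array([[-105,65,20],[105,65,20],[105,-65,20],[-105,-65,20]])/1e3
pt=crop([(128,52),(627,175),(561,475),(57,345)],5,(335,225))
ps=np.array([(314,299),(372,279),(427,367),(364,393)])
print([ray(T,u,.02).round(3) for u in pt])
g=[ray(T,u,.02)[:2] for u in pt];c=np.mean(g,0);d=g[1]-g[0];a=np.arctan2(d[1],d[0])
print(c,a)
for o in ([(T,pl,pt)],[(S,np.roll(pl,0,0),np.roll(ps,-1,0))],[(T,pl,pt),(S,pl,np.roll(ps,-1,0))]):
    r=fit(o,[*c,a]);print("plate",r[0].round(4),r[1].round(1).tolist())
# fixture via block
b=np.array([[-60,25,62],[60,25,62],[60,-25,62],[-60,-25,62]])/1e3+[.05,0,0]
bt=crop([(335,120),(697,178),(672,322),(306,266)],6,(190,235))
bs=crop([(108,285),(298,430),(210,443)],4,(235,145))
g=[ray(T,u,.062)[:2] for u in bt];d=g[1]-g[0];a=np.arctan2(d[1],d[0]);c=np.mean(g,0)-.05*np.array([np.cos(a),np.sin(a)])
print(c,a)
bi=b[[3,1,2]]
for o in ([(T,b,bt)],[(T,b,bt),(S,bi,bs)]):
    r=fit(o,[*c,a]);print("fix",r[0].round(4),r[1].round(1).tolist())
p=r[0]
ht=np.array([[-.059+.107*np.sin(.14),0,.084+.107*np.cos(.14)],[-.059,0,.084]])
print("handle",w(p,ht).round(3).tolist(),proj(T,w(p,ht)),proj(S,w(p,ht)))
print("mid",w(p,[[.05,0,.037]]))
for n,u in (("marker",(255,334)),("timer",(395,341)),("bottle",(221,180)),("tip",(313,162)),("sb",(387,163))):print(n,ray(T,u,.02).round(3))
E
```

```text
[array([ 0.622, -0.067,  0.02 ]), array([ 0.565, -0.266,  0.02 ]), array([ 0.445, -0.23 ,  0.02 ]), array([ 0.503, -0.034,  0.02 ])]
[ 0.53358612 -0.14907003] -1.8486178745492268
plate [ 0.534  -0.1487 -1.8566] [[-0.3, -2.1], [1.0, -1.0], [0.5, 1.7], [-1.9, 0.8]]
plate [ 0.5344 -0.1501 -1.8524] [[0.4, -3.3], [3.2, -0.1], [-0.5, 4.4], [-1.7, -0.6]]
plate [ 0.5343 -0.1494 -1.8543] [[-0.0, -2.2], [1.3, -1.3], [0.9, 1.4], [-1.5, 0.7], [0.3, -3.5], [2.8, -0.3], [-1.0, 4.1], [-1.9, -0.9]]
[0.55388744 0.15645107] -1.761094938038527
fix [ 0.5537  0.1565 -1.7581] [[-0.1, -0.4], [0.2, -0.5], [0.1, 0.7], [-0.1, 0.3]]
fix [ 0.5541  0.1562 -1.768 ] [[0.1, -0.6], [0.3, -0.2], [-0.0, 1.0], [-0.1, 0.0], [-0.7, -0.1], [0.6, -5.7], [-0.2, 0.8]]
handle [[0.563, 0.199, 0.19], [0.566, 0.214, 0.084]] [[214.06659442 250.35488568]
 [216.35817328 260.16282465]] [[259.90263227 154.9169561 ]
 [261.17615096 189.41773711]]
mid [[0.54431931 0.10717552 0.037     ]]
marker [0.428 0.148 0.02 ]
timer [ 0.407 -0.126  0.02 ]
bottle [0.747 0.217 0.02 ]
tip [0.781 0.025 0.02 ]
sb [ 0.774 -0.129  0.02 ]
```

```bash
cat >> h.py <<'E'
from scipy.spatial.transform import Rotation as Ro
def rot(s): q=s["tool_rot"];return Ro.from_quat([q[1],q[2],q[3],q[0]])
FIX=[0.554,0.1563,-1.762]
def goal(yaw_fix):  # tool y along +y of frame with that yaw, z down; tool x = -frame x
    c,s=np.cos(yaw_fix),np.sin(yaw_fix)
    return Ro.from_matrix(np.array([[-c,-s,0],[-s,c,0],[0,0,-1.]]).T)
def delta(pos,yaw):
    s=manip.state();R=rot(s)
    d=R.inv().apply(np.array(pos)-s["tool_pos"]);rv=(R.inv()*goal(yaw)).as_rotvec()
    return np.round(d,4),np.round(rv,4),np.round(s["tool_pos"],4)
E
python3 - <<'E'
from h import *
print(delta(np.r_[w(FIX,[[.02,0,0]])[0][:2],.30],FIX[2]))
E
```

```text
(array([-0.4978, -0.3532, -0.0612]), array([-1.4000e-03,  1.1000e-03,  1.5062e+00]), array([0.158 , 0.6042, 0.2383]))
```

Request:
step_arm([
  [-0.02,-0.014,-0.02,0,0,0.08,1],
  [-0.06,-0.042,-0.04,0,0,0.2,1],
  [-0.1,-0.07,-0.06,0,0,0.33,1],
  [-0.14,-0.1,-0.061,0,0,0.46,1],
  [-0.18,-0.128,-0.061,0,0,0.59,1],
  [-0.22,-0.156,-0.061,0,0,0.72,1],
  [-0.26,-0.184,-0.061,0,0,0.85,1],
  [-0.3,-0.213,-0.061,0,0,0.98,1],
  [-0.34,-0.241,-0.061,0,0,1.11,1],
  [-0.38,-0.27,-0.061,0,0,1.24,1],
  [-0.42,-0.298,-0.061,0,0,1.36,1],
  [-0.46,-0.326,-0.061,0,0,1.45,1],
  [-0.485,-0.344,-0.061,0,0,1.506,1],
  [-0.498,-0.353,-0.061,0,0,1.506,1],
  [-0.498,-0.353,-0.061,0,0,1.506,1],
  [-0.498,-0.353,-0.061,0,0,1.506,1],
])

```text
time: 1.75
tool_pos: [0.55, 0.138, 0.3001]
tool_rot: [-0.001, 0.771, 0.637, -0.0]
contact_force: [0.5, 1.6, 0.6]
gripper_width: -0.004
```

```bash
python3 - <<'E'
from h import *
s=manip.state();print(s["time"],s["tool_pos"],s["joint_pos"].round(3),s["contact_force"],s["gripper_width"])
C=manip.get_calibration("wrist");np.savez("w1.npz",**C)
cv2.imwrite("pics/w1.png",manip.grab_frame("wrist")[:,:,::-1])
b=np.array([[-60,25,62],[60,25,62],[60,-25,62],[-60,-25,62]])/1e3+[.05,0,0]
print(proj(C,w(FIX,b)).round(1))
E
```

```text
1.75 [0.55000126 0.13797057 0.30006073] [ 1.140e-01 -1.140e-01  1.675e+00  1.000e-03  1.581e+00  3.040e-01] [0.46935517 1.62692063 0.60415106] -0.00371132471329792
[[343.1 177. ]
 [340.8 286.7]
 [295.4 286.6]
 [293.3 176.9]]
```

View pics/w1.png

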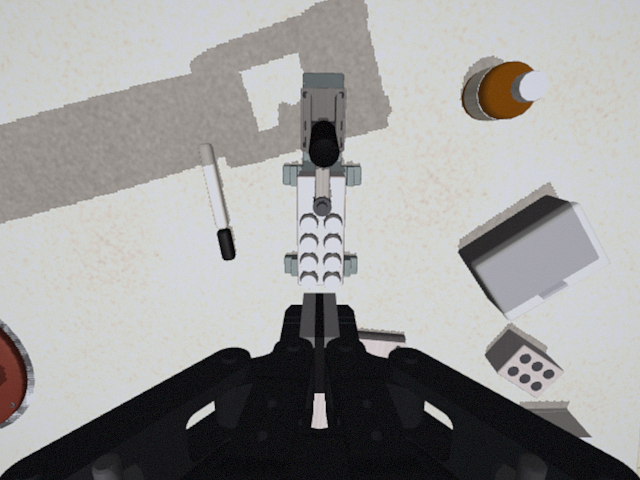

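```bash
python3 - <<'E'
import cv2
t=cv2.imread("pics/w1.png")
cv2.imwrite("pics/c4.png",cv2.resize(t[60:160,270:370],None,fx=6,fy=6,interpolation=cv2.INTER_CUBIC))
cv2.imwrite("pics/c5.png",cv2.resize(t[150:300,270:370],None,fx=4,fy=4,interpolation=cv2.INTER_CUBIC))
E
```

```text
(no output)
```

View pics/c4.png

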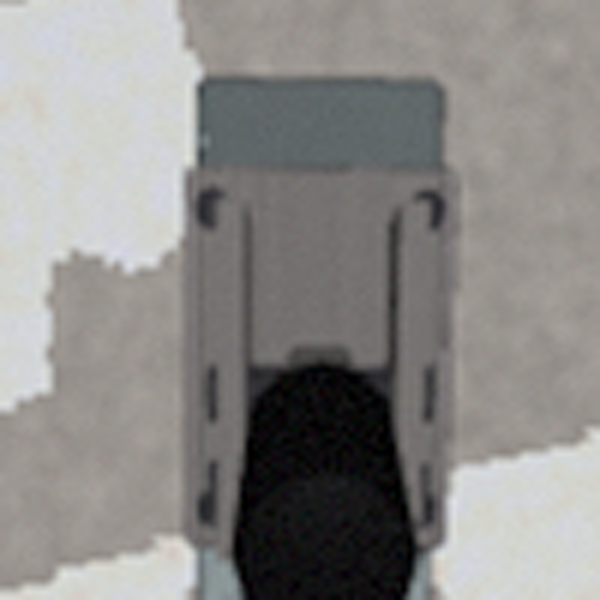

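View pics/c5.png

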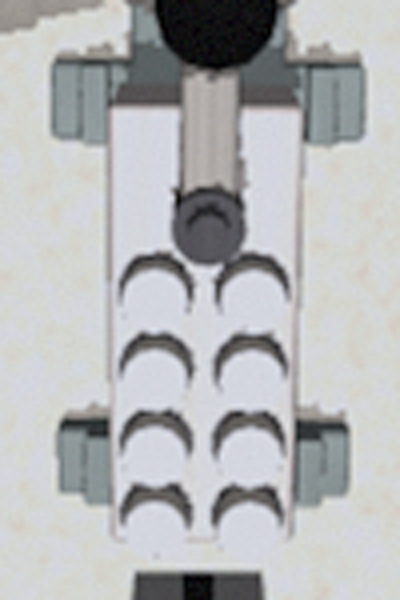

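```bash
python3 - <<'E'
from h import *
C=dict(np.load("w1.npz"))
T=manip.get_calibration("top")
crop=lambda a,k,o:(np.array(a,float)+.5)/k-.5+np.array(o)
b=np.array([[-60,25,62],[60,25,62],[60,-25,62],[-60,-25,62]])/1e3+[.05,0,0]
bw=crop([(303,105),(293,540),(112,540),(110,105)],4,(270,150))
bt=crop([(335,120),(697,178),(672,322),(306,266)],6,(190,235))
for o in ([(C,b,bw)],[(C,b,bw),(T,b,bt)]):
    r=fit(o,FIX);print(r[0].round(4),r[1].round(1).tolist())
p=r[0]
ht=np.array([[-.059+.107*np.sin(.14),0,.084+.107*np.cos(.14)],[-.1175,.022,.012],[-.1175,-.022,.012]])
print(proj(C,w(p,ht)).round(1), "obs base",crop([(443,77),(200,77)],6,(270,60)),"top knob",crop([(323,560)],6,(270,60)))
E
```

```text
[ 0.5572  0.1573 -1.767 ] [[0.7, -0.4], [0.1, 0.8], [-0.1, 0.6], [-0.8, -0.7]]
[ 0.5565  0.1571 -1.7643] [[0.0, -0.1], [-0.2, 1.1], [-0.4, 0.9], [-1.5, -0.2], [-0.4, -1.8], [-0.1, -1.6], [-0.4, -0.4], [-0.5, -1.1]]
[[321.4 147.1]
 [341.8  66.4]
 [299.8  66.2]] obs base [[343.41666667  72.41666667]
 [302.91666667  72.41666667]] top knob [[323.41666667 152.91666667]]
```

```bash
sed -i 's/^FIX=.*/FIX=[0.557,0.1572,-1.768]/' h.py; python3 - <<'E'
from h import *
print(delta(np.r_[w(FIX,[[-.003,.001,0]])[0][:2],.168],FIX[2]))
for th in np.arange(0,1.2,.1):
    a=th-.14;print(round(th,2),np.round([-59-82*np.sin(a)+10.5*np.cos(a)+11, 84+82*np.cos(a)+10.5*np.sin(a)+8],1))
E
```

```text
(array([0.0228, 0.0046, 0.1322]), array([-0.0006, -0.0004,  0.0083]), array([0.5498, 0.1384, 0.3002]))
0.0 [-26.2 171.7]
0.1 [-34.2 173.5]
0.2 [-42.4 174.5]
0.3 [-50.7 174.6]
0.4 [-58.9 173.9]
0.5 [-67.1 172.4]
0.6 [-75.  170.1]
0.7 [-82.7 167.1]
0.8 [-90.  163.2]
0.9 [-96.9 158.7]
1.0 [-103.3  153.5]
1.1 [-109.2  147.6]
```

Request:
step_arm([
  [0.005,0.001,0.03,0,0,0.008,1],
  [0.012,0.003,0.065,0,0,0.008,1],
  [0.018,0.004,0.1,0,0,0.008,1],
  [0.023,0.005,0.125,0,0,0.008,1],
  [0.023,0.005,0.132,0,0,0.008,1],
  [0.023,0.005,0.132,0,0,0.008,1],
])

```text
time: 2.4
tool_pos: [0.5586, 0.1597, 0.1674]
tool_rot: [-0.001, 0.773, 0.634, -0.001]
contact_force: [-0.1, -1.0, -1.0]
gripper_width: -0.002
```

```bash
python3 - <<'E'
from h import *
s=manip.state();print(s["time"],s["tool_pos"],s["contact_force"])
cv2.imwrite("pics/s2.png",cv2.resize(manip.grab_frame("side")[100:300,180:380,::-1],None,fx=3,fy=3))
print(delta(np.r_[w(FIX,[[-.003,.001,0]])[0][:2],.168],FIX[2]))
E
```

```text
2.4 [0.55857459 0.15973643 0.16738527] [-0.0639802  -0.97305584 -0.99666769]
(array([ 0.0001, -0.0012,  0.0012]), array([ 0.0007, -0.0003, -0.0002]), array([0.5597, 0.1596, 0.1692]))
```

View pics/s2.png

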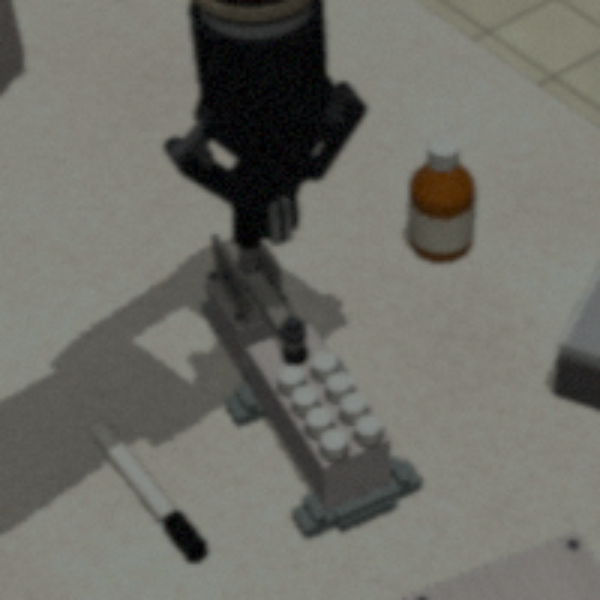

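Request:
step_arm([
  [0.008,0,0,0,0,0,1],
  [0.015,0,-0.001,0,0,0,1],
  [0.023,0,-0.002,0,0,0,1],
  [0.031,0,-0.004,0,0,0,1],
  [0.039,0,-0.004,0,0,0,1],
  [0.047,0,-0.004,0,0,0,1],
  [0.056,0,-0.004,0,0,0,1],
])

```text
time: 3.15
tool_pos: [0.5712, 0.2142, 0.1723]
tool_rot: [0.0, 0.774, 0.633, -0.0]
contact_force: [0.0, -1.1, 0.8]
gripper_width: 0.001
```

```bash
python3 - <<'E'
from h import *
s=manip.state();print(s["time"],s["tool_pos"],s["contact_force"])
cv2.imwrite("pics/s3.png",cv2.resize(manip.grab_frame("side")[100:300,180:380,::-1],None,fx=3,fy=3))
c,si=np.cos(FIX[2]),np.sin(FIX[2]);d=s["tool_pos"][:2]-FIX[:2];print("fix",c*d[0]+si*d[1],-si*d[0]+c*d[1])
E
```

```text
3.15 [0.57115692 0.21419864 0.17229327] [ 0.01885745 -1.10659886  0.75525716]
fix -0.058667649147471135 0.0027149085067204558
```

View pics/s3.png

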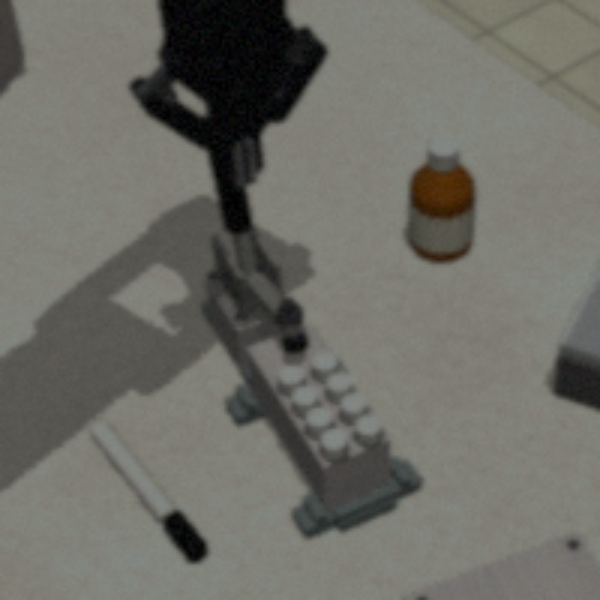

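Request:
step_arm([
  [0.008,-0.001,0,0,0,0,1],
  [0.016,-0.001,0.002,0,0,0,1],
  [0.024,-0.001,0.005,0,0,0,1],
  [0.031,-0.001,0.009,0,0,0,1],
  [0.038,-0.001,0.013,0,0,0,1],
  [0.044,-0.001,0.018,0,0,0,1],
  [0.048,-0.001,0.022,0,0,0,1],
  [0.051,-0.001,0.025,0,0,0,1],
  [0.051,-0.001,0.025,0,0,0,1],
])

```text
time: 4.1
tool_pos: [0.5796, 0.2641, 0.1464]
tool_rot: [-0.0, 0.774, 0.634, -0.001]
contact_force: [-0.1, 0.5, -0.5]
gripper_width: 0.002
```

```bash
python3 - <<'E'
from h import *
s=manip.state();print(s["time"],s["tool_pos"],s["contact_force"])
cv2.imwrite("pics/s4.png",cv2.resize(manip.grab_frame("side")[100:300,180:380,::-1],None,fx=3,fy=3))
cv2.imwrite("pics/w4.png",manip.grab_frame("wrist")[:,:,::-1])
c,si=np.cos(FIX[2]),np.sin(FIX[2]);d=s["tool_pos"][:2]-FIX[:2];print("fix",c*d[0]+si*d[1],-si*d[0]+c*d[1])
E
```

```text
4.1 [0.57964685 0.264122   0.14640412] [-0.08345505  0.47467569 -0.45564234]
fix -0.10928681504946929 0.0012589036071603416
```

View pics/s4.png

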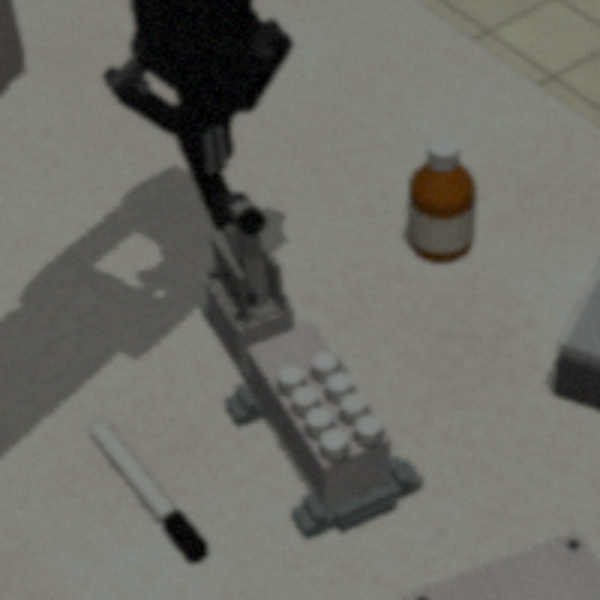

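View pics/w4.png

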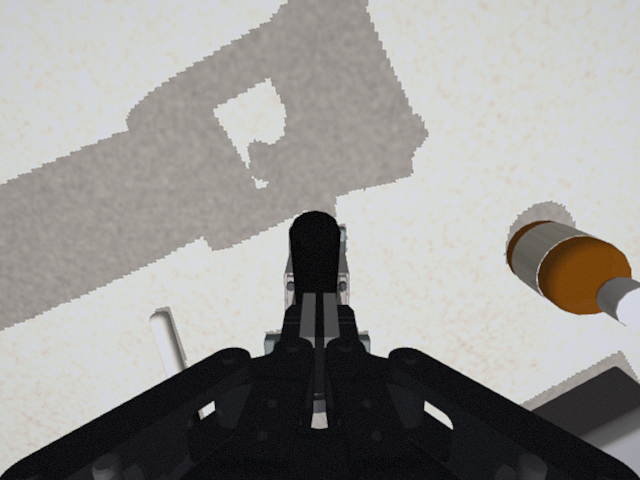

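The arm now stands vertical and there is no force on the fingers. I'll retreat straight up and check.

Request:
step_arm([
  [0,0,-0.02,0,0,0,1],
  [0,0,-0.05,0,0,0,1],
  [0,0,-0.09,0,0,0,1],
  [-0.02,0,-0.13,0,0,0,1],
  [-0.06,0,-0.154,0,0,0,1],
  [-0.1,0,-0.154,0,0,0,1],
  [-0.13,0,-0.154,0,0,0,1],
  [-0.13,0,-0.154,0,0,0,1],
])

```text
time: 5.0
tool_pos: [0.5541, 0.1334, 0.3023]
tool_rot: [0.001, 0.775, 0.632, 0.0]
contact_force: [0.4, 0.6, -0.3]
gripper_width: 0.001
```

```bash
python3 - <<'E'
from h import *
s=manip.state();print(s["time"],s["tool_pos"],s["contact_force"])
cv2.imwrite("pics/s5.png",cv2.resize(manip.grab_frame("side")[100:300,180:380,::-1],None,fx=3,fy=3))
C=manip.get_calibration("wrist");np.savez("w5.npz",**C)
f=manip.grab_frame("wrist")[:,:,::-1]
cv2.imwrite("pics/w5.png",f);cv2.imwrite("pics/w5c.png",cv2.resize(f[150:300,260:380],None,fx=4,fy=4,interpolation=cv2.INTER_CUBIC))
E
```

```text
5.0 [0.55414998 0.13344759 0.30233194] [ 0.43390916  0.56236881 -0.32370847]
```

View pics/s5.png

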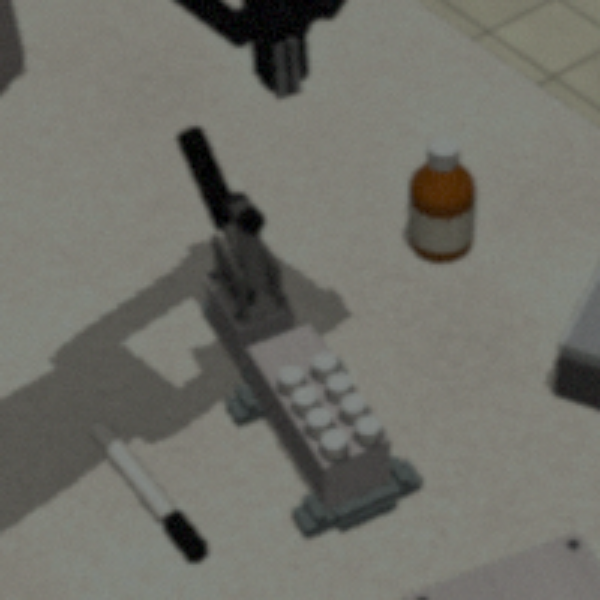

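View pics/w5.png

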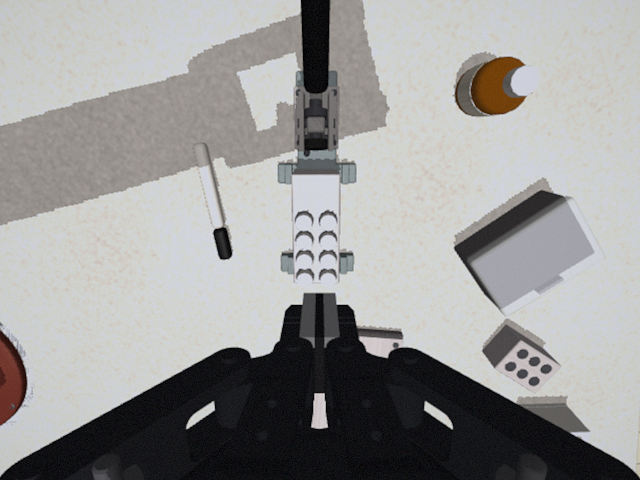

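View pics/w5c.png

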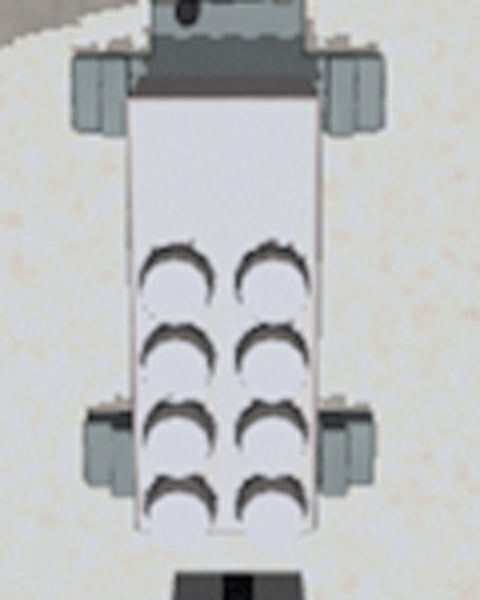

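```bash
python3 - <<'E'
from h import *
C=dict(np.load("w5.npz"))
crop=lambda a,k,o:(np.array(a,float)+.5)/k-.5+np.array(o)
b=np.array([[-60,25,62],[60,25,62],[60,-25,62],[-60,-25,62]])/1e3
bw=crop([(322,97),(317,532),(136,532),(128,97)],4,(260,150))
r=fit([(C,b,bw)],[.547,.108,-1.768]);print(r[0].round(4),r[1].round(1).tolist())
p=r[0];print("expected from FIX",w(FIX,[[.05,0,0]]))
print(delta([p[0],p[1],.12],p[2]),delta([p[0],p[1],.031],p[2]))
E
```

```text
[ 0.5475  0.1079 -1.7722] [[0.6, -0.5], [0.0, 0.6], [-0.0, 0.6], [-0.6, -0.4]]
expected from FIX [[0.5472036  0.10816909 0.        ]]
(array([-0.029 , -0.0013,  0.1817]), array([ 0.0007, -0.0007,  0.0009]), array([0.5544, 0.136 , 0.3017])) (array([-0.0291, -0.0014,  0.2707]), array([ 0.0007, -0.0007,  0.0009]), array([0.5544, 0.136 , 0.3017]))
```

Request:
step_arm([
  [-0.006,0,0.03,0,0,0,-1],
  [-0.015,-0.001,0.07,0,0,0,-1],
  [-0.024,-0.001,0.11,0,0,0,-1],
  [-0.028,-0.001,0.15,0,0,0,-1],
  [-0.029,-0.001,0.18,0,0,0,-1],
  [-0.029,-0.001,0.19,0,0,0,-1],
  [-0.029,-0.001,0.19,0,0,0,-1],
])

```text
time: 5.8
tool_pos: [0.5466, 0.1089, 0.1096]
tool_rot: [-0.001, 0.774, 0.634, -0.001]
contact_force: [-0.6, -1.0, -0.1]
gripper_width: 0.996
```

```bash
python3 - <<'E'
from h import *
s=manip.state();print(s["time"],s["tool_pos"],s["contact_force"],s["gripper_width"])
cv2.imwrite("pics/s6.png",cv2.resize(manip.grab_frame("side")[100:300,180:380,::-1],None,fx=3,fy=3))
cv2.imwrite("pics/w6.png",manip.grab_frame("wrist")[:,:,::-1])
C=manip.get_calibration("wrist");R=np.array(C["R"]);o=-R.T@C["t"]
c,si=np.cos(FIX[2]),np.sin(FIX[2])
for q in (o,manip.state()["tool_pos"]):
  d=q[:2]-FIX[:2];print("fix",c*d[0]+si*d[1],-si*d[0]+c*d[1],q[2])
print(delta([.5475,.1079,.033],-1.772))
E
```

```text
5.8 [0.54659594 0.1089027  0.10958693] [-0.64129855 -1.00263327 -0.12179657] 0.9961764281598106
fix -0.026829104912617693 0.002619973251413244 0.24733371822741568
fix 0.04899726631042657 0.0015726088545718695 0.11308207920969505
(array([-0.0013, -0.0014,  0.0801]), array([ 0.0025, -0.0008,  0.003 ]), array([0.5489, 0.1088, 0.1131]))
```

View pics/s6.png

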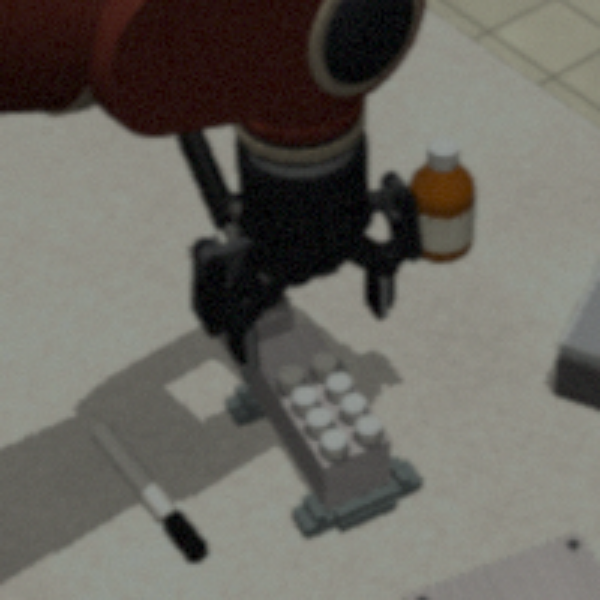

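View pics/w6.png

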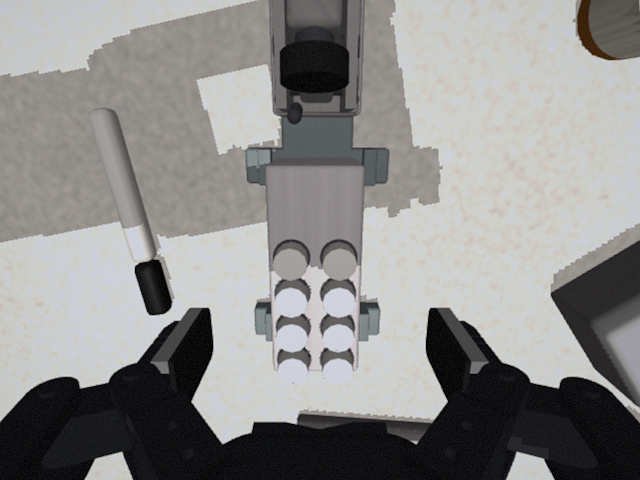

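Request:
step_arm([
  [-0.001,-0.001,0.015,0,0,0.002,-1],
  [-0.001,-0.002,0.03,0,0,0.002,-1],
  [-0.001,-0.002,0.045,0,0,0.002,-1],
  [-0.001,-0.002,0.06,0,0,0.002,-1],
  [-0.001,-0.002,0.07,0,0,0.002,-1],
  [-0.001,-0.002,0.077,0,0,0.002,-1],
  [-0.001,-0.002,0.077,0,0,0.002,-1],
])

```text
time: 6.6
tool_pos: [0.5446, 0.1075, 0.0328]
tool_rot: [-0.001, 0.775, 0.633, -0.001]
contact_force: [-0.1, 0.0, 0.2]
gripper_width: 0.995
```

```bash
python3 - <<'E'
from h import *
s=manip.state();print(s["time"],s["tool_pos"],s["contact_force"],s["gripper_width"])
print(delta([.5475,.1079,.033],-1.772))
cv2.imwrite("pics/w7.png",manip.grab_frame("wrist")[:,:,::-1])
E
```

```text
6.6 [0.5445596  0.10749023 0.03276442] [-0.12927087  0.02144498  0.22303106] 0.9952612205772269
(array([ 0.001 ,  0.0028, -0.0002]), array([-0.0025,  0.0007,  0.0001]), array([0.5446, 0.1075, 0.0328]))
```

View pics/w7.png

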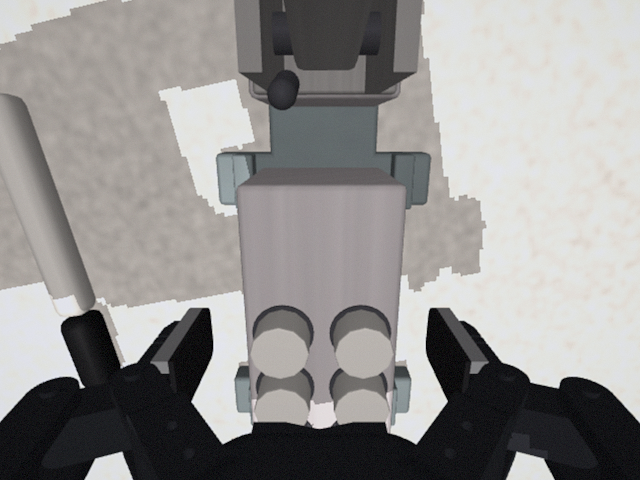

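The jaws straddle the block evenly (block edges at about columns 242 and 402), so I'll close on it.

Request:
step_arm([
  [0,0,0,0,0,0,0],
  [0,0,0,0,0,0,1],
  [0,0,0,0,0,0,1],
  [0,0,0,0,0,0,1],
  [0,0,0,0,0,0,1],
  [0,0,0,0,0,0,1],
  [0,0,0,0,0,0,1],
  [0,0,0,0,0,0,1],
])

```text
time: 7.45
tool_pos: [0.5462, 0.1077, 0.0354]
tool_rot: [0.0, 0.774, 0.633, 0.001]
contact_force: [-1.4, 0.1, 6.1]
gripper_width: 0.579
```

Request:
step_arm([
  [0,0,-0.004,0,0,0,1],
  [0,0,-0.01,0,0,0,1],
  [0,0,-0.018,0,0,0,1],
  [0,0,-0.025,0,0,0,1],
  [0,0,-0.025,0,0,0,1],
])

```text
time: 7.95
tool_pos: [0.5465, 0.1076, 0.0608]
tool_rot: [0.001, 0.774, 0.633, 0.001]
contact_force: [0.1, 0.2, -4.7]
gripper_width: 0.575
```

```bash
python3 - <<'E'
from h import *
s=manip.state();print(s["time"],s["tool_pos"],s["contact_force"],s["gripper_width"],s["ft_torque"])
cv2.imwrite("pics/s8.png",cv2.resize(manip.grab_frame("side")[100:300,180:380,::-1],None,fx=3,fy=3))
cv2.imwrite("pics/w8.png",manip.grab_frame("wrist")[:,:,::-1])
E
```

```text
7.95 [0.54649318 0.10763394 0.06081375] [ 0.13541298  0.15829618 -4.74760778] 0.5748164032781176 [ 0.0244887  -0.02963649  0.00672114]
```

View pics/s8.png

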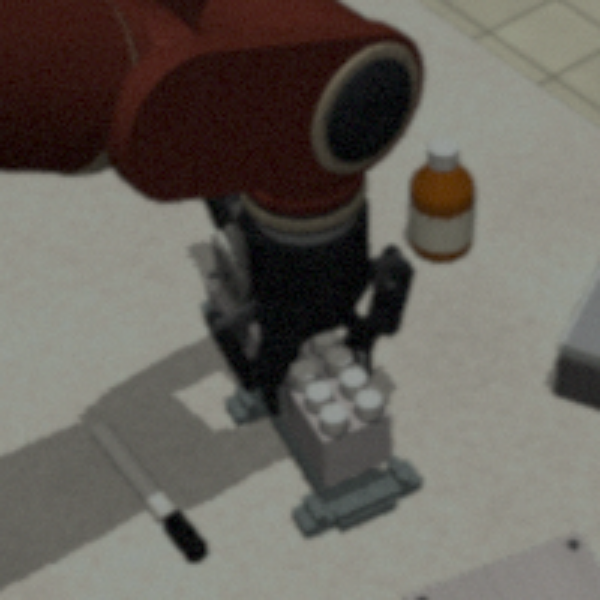

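View pics/w8.png

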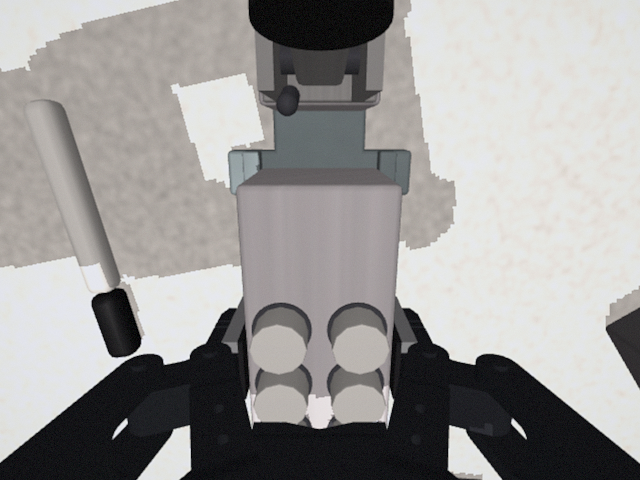

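```bash
python3 - <<'E'
from h import *
T=manip.get_calibration("top")
crop=lambda a,k,o:(np.array(a,float)+.5)/k-.5+np.array(o)
for q in ([(149,73),(602,188),(545,448),(84,329)],[(128,52),(627,175),(561,475),(57,345)]):
    g=np.array([ray(T,u,.02)[:2] for u in crop(q,5,(335,225))])
    ang=lambda v:np.arctan2(v[1],v[0])
    print(g.mean(0).round(4),[round(ang(v),4) for v in (g[1]-g[0],g[2]-g[3])],[round(ang(v)+np.pi/2,4) for v in (g[0]-g[3],g[1]-g[2])],[round(np.linalg.norm(v),4) for v in (g[1]-g[0],g[2]-g[3],g[0]-g[3],g[1]-g[2])])
print(delta([.51,-.09,.16],-1.855))
E
```

```text
[ 0.5343 -0.1499] [np.float64(-1.8555), np.float64(-1.8546)] [np.float64(1.2864), np.float64(1.2873)] [np.float64(0.1878), np.float64(0.1879), np.float64(0.1081), np.float64(0.108)]
[ 0.5336 -0.1491] [np.float64(-1.8486), np.float64(-1.854)] [np.float64(1.2987), np.float64(1.2852)] [np.float64(0.2068), np.float64(0.2051), np.float64(0.1234), np.float64(0.1245)]
(array([-0.2007,  0.0046, -0.1004]), array([ 0.0006, -0.0002,  0.0832]), array([0.5457, 0.1076, 0.0596]))
```

```bash
python3 - <<'E'
from h import *
print(delta([.516,-.212,.28],-1.855))
E
```

```text
(array([-0.3191,  0.0349, -0.2204]), array([ 0.0006, -0.0002,  0.0832]), array([0.5457, 0.1076, 0.0596]))
```

Request:
step_arm([
  [0,0,-0.015,0,0,0,1],
  [0,0,-0.04,0,0,0,1],
  [0,0,-0.07,0,0,0,1],
  [-0.01,0.001,-0.1,0,0,0.0,1],
  [-0.03,0.003,-0.13,0,0,0.01,1],
  [-0.06,0.006,-0.16,0,0,0.02,1],
  [-0.095,0.01,-0.185,0,0,0.03,1],
  [-0.13,0.014,-0.205,0,0,0.04,1],
  [-0.165,0.018,-0.22,0,0,0.05,1],
  [-0.2,0.022,-0.22,0,0,0.06,1],
  [-0.235,0.026,-0.22,0,0,0.07,1],
  [-0.265,0.029,-0.22,0,0,0.08,1],
  [-0.29,0.032,-0.22,0,0,0.083,1],
  [-0.308,0.034,-0.22,0,0,0.083,1],
  [-0.317,0.035,-0.22,0,0,0.083,1],
  [-0.319,0.035,-0.22,0,0,0.083,1],
  [-0.319,0.035,-0.22,0,0,0.083,1],
  [-0.319,0.035,-0.22,0,0,0.083,1],
])

```text
time: 9.85
tool_pos: [0.5162, -0.2111, 0.2794]
tool_rot: [-0.0, 0.8, 0.6, 0.0]
contact_force: [0.0, 0.5, -5.7]
gripper_width: 0.576
```

```bash
python3 - <<'E'
from h import *
s=manip.state();print(s["time"],s["tool_pos"],s["contact_force"],s["gripper_width"])
C=manip.get_calibration("wrist");np.savez("w9.npz",**C)
f=manip.grab_frame("wrist")[:,:,::-1];cv2.imwrite("pics/w9.png",f)
pl=np.array([[-105,65,20],[105,65,20],[105,-65,20],[-105,-65,20]])/1e3
print(proj(C,w([.534,-.1495,-1.855],pl)).round(1))
E
```

```text
9.85 [ 0.51618857 -0.21108003  0.27941069] [ 0.0190603   0.45630191 -5.71824955] 0.5755887206493079
[[386.   25.1]
 [375.7 237.5]
 [259.3 237.4]
 [248.8  24.9]]
```

View pics/w9.png

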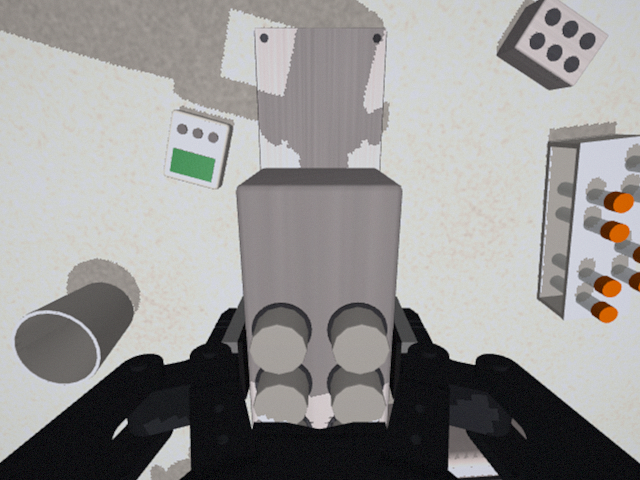

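```bash
python3 - <<'E'
import cv2
t=cv2.imread("pics/w9.png")
cv2.imwrite("pics/c9.png",cv2.resize(t[15:200,225:410],None,fx=4,fy=4,interpolation=cv2.INTER_CUBIC)[:600])
cv2.imwrite("pics/c9b.png",cv2.resize(t[160:430,225:410],None,fx=3,fy=3,interpolation=cv2.INTER_CUBIC)[:600])
E
```

```text
(no output)
```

View pics/c9.png

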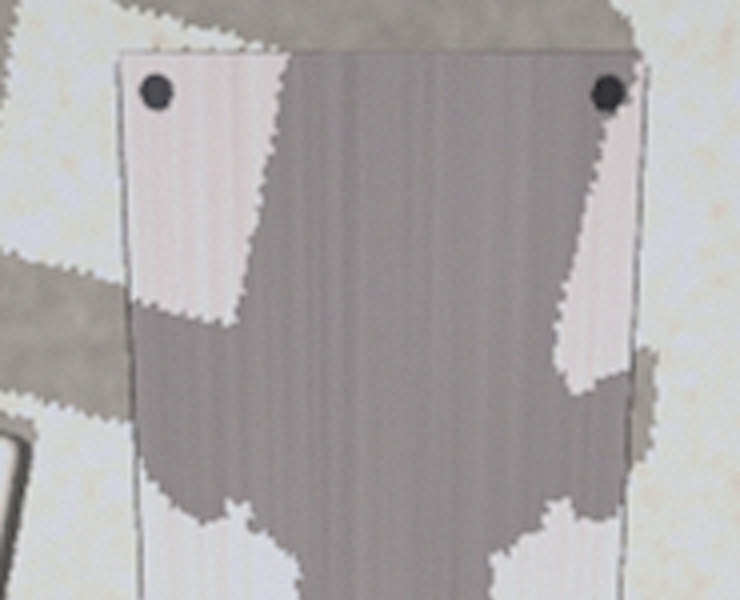

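View pics/c9b.png

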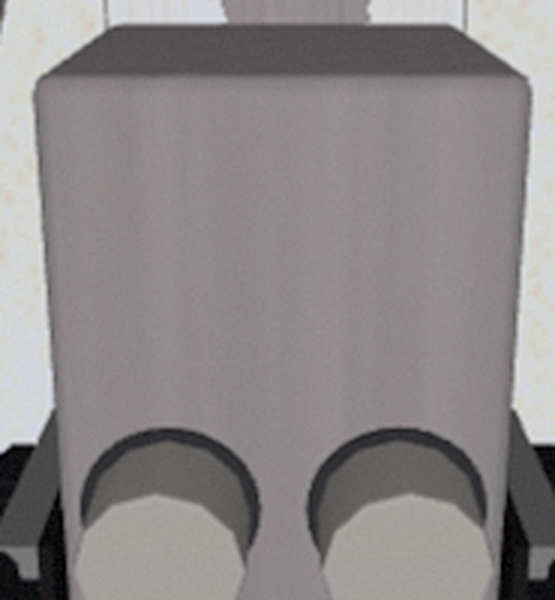

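```bash
python3 - <<'E'
from h import *
C=dict(np.load("w9.npz"));R=np.array(C["R"]);o=-R.T@C["t"]
crop=lambda a,k,of:(np.array(a,float)+.5)/k-.5+np.array(of)
q=crop([(120,53),(643,53),(141,598),(620,598)],4,(225,15))
g=np.array([ray(C,u,.02)[:2] for u in q])
y=-1.855;ux=np.array([np.cos(y),np.sin(y)]);uy=np.array([-np.sin(y),np.cos(y)])
print("plate pts in frame about (.534,-.1495):",np.round([( (p-[.534,-.1495])@ux,(p-[.534,-.1495])@uy) for p in g],4))
s=np.array([.5162,-.2111,.2794]); zt=s[2]+.0275
qb=crop([(35,80),(530,80),(58,400),(510,400)],3,(225,160))
gb=np.array([ray(C,u,zt)[:2] for u in qb])
print("block top pts about TCP:",np.round([((p-s[:2])@ux,(p-s[:2])@uy) for p in gb],4))
print("cam about TCP",(o[:2]-s[:2])@ux,(o[:2]-s[:2])@uy,o[2]-s[2])
for i in range(3): print(delta([.534,-.1495,.1],-1.855)); manip.grab_frame("top")
E
```

```text
plate pts in frame about (.534,-.1495): [[-0.1025 -0.0596]
 [-0.1027  0.0645]
 [ 0.0246 -0.0606]
 [ 0.0244  0.0654]]
block top pts about TCP: [[-0.0598 -0.0227]
 [-0.0598  0.0252]
 [-0.0259 -0.0225]
 [-0.026   0.0254]]
cam about TCP -0.07602203486954937 0.0012236975688309226 0.13423099055207616
(array([ 6.400e-02, -1.000e-04,  1.794e-01]), array([-0.0001, -0.0003,  0.0014]), array([ 0.5162, -0.211 ,  0.2794]))
(array([ 6.410e-02, -1.000e-04,  1.794e-01]), array([ 0.    , -0.0002,  0.0014]), array([ 0.5162, -0.2111,  0.2794]))
(array([ 6.420e-02, -1.000e-04,  1.794e-01]), array([-0.    , -0.0001,  0.0013]), array([ 0.5162, -0.2112,  0.2793]))
```

Request:
step_arm([
  [0.01,0,0.01,0,0,0.001,1],
  [0.03,0,0.03,0,0,0.001,1],
  [0.05,0.001,0.06,0,0,0.001,1],
  [0.06,0.001,0.09,0,0,0.001,1],
  [0.064,0.001,0.12,0,0,0.001,1],
  [0.064,0.001,0.15,0,0,0.001,1],
  [0.064,0.001,0.18,0,0,0.001,1],
  [0.064,0.001,0.2,0,0,0.001,1],
  [0.064,0.001,0.213,0,0,0.001,1],
  [0.064,0.001,0.22,0,0,0.001,1],
  [0.064,0.001,0.224,0,0,0.001,1],
  [0.064,0.001,0.224,0,0,0.001,1],
  [0.064,0.001,0.224,0,0,0.001,1],
])

```text
time: 11.35
tool_pos: [0.5359, -0.1511, 0.0565]
tool_rot: [0.001, 0.8, 0.599, 0.001]
contact_force: [-0.1, -0.1, -5.0]
gripper_width: 0.574
```

```bash
python3 - <<'E'
from h import *
s=manip.state();print(s["time"],s["tool_pos"],s["contact_force"],s["gripper_width"])
for i in range(2):
  f=manip.grab_frame(["side","wrist"][i])[:,:,::-1]
  cv2.imwrite(f"pics/p{i}.png",cv2.resize(f[230:420,270:460],None,fx=3,fy=3) if i==0 else f)
print(delta([.5363,-.1501,.05],-1.855))
E
```

```text
11.35 [ 0.53585944 -0.15111727  0.05649762] [-0.10337015 -0.11374868 -5.03188985] 0.5739539514298361
(array([0.0012, 0.0001, 0.0066]), array([ 0.0022,  0.0002, -0.0009]), array([ 0.5358, -0.1512,  0.0566]))
```

View pics/p0.png

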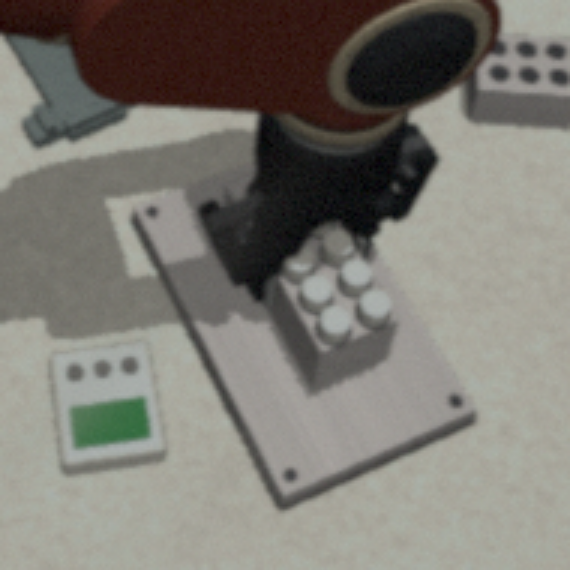

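View pics/p1.png

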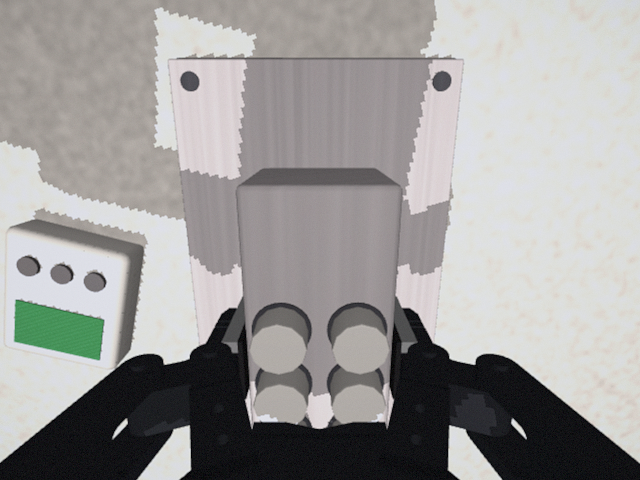

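```bash
python3 - <<'E'
import cv2
t=cv2.imread("pics/p1.png")
a=t[50:330,160:240];b=t[50:330,400:480]
cv2.imwrite("pics/c10.png",cv2.resize(cv2.hconcat([a,b]),None,fx=4,fy=2,interpolation=cv2.INTER_CUBIC))
E
```

```text
(no output)
```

View pics/c10.png

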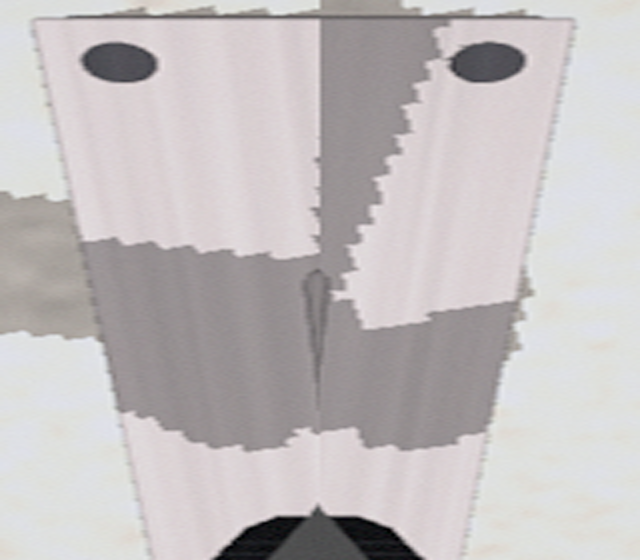

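Request:
step_arm([
  [0.001,-0.001,0.003,0,0,0,1],
  [0.001,-0.001,0.006,0,0,0,1],
  [0.001,-0.001,0.008,0,0,0,1],
  [0.001,-0.001,0.01,0,0,0,1],
  [0.001,-0.001,0.011,0,0,0,1],
  [0.001,-0.001,0.011,0,0,0,1],
])

```text
time: 12.05
tool_pos: [0.5341, -0.1495, 0.044]
tool_rot: [-0.0, 0.8, 0.6, -0.0]
contact_force: [-0.9, 0.1, -3.8]
gripper_width: 0.576
```

Request:
step_arm([
  [0,0,0.0005,0,0,0,1],
  [0,0,0.001,0,0,0,1],
  [0,0,0.001,0,0,0,1],
])

```text
time: 12.35
tool_pos: [0.5344, -0.1496, 0.0434]
tool_rot: [0.0, 0.8, 0.599, 0.0]
contact_force: [0.0, 0.8, -3.9]
gripper_width: 0.573
```

Request:
step_arm([
  [0,0,0.0005,0,0,0,1],
  [0,0,0.001,0,0,0,1],
  [0,0,0.001,0,0,0,1],
])

```text
time: 12.65
tool_pos: [0.5345, -0.1497, 0.0434]
tool_rot: [-0.0, 0.8, 0.6, -0.0]
contact_force: [-5.1, 1.8, 3.7]
gripper_width: 0.578
```

Contact is clear: net vertical force went from −5 to +3.7 N. I'll release by opening gradually.

Request:
step_arm([
  [0,0,0,0,0,0,-0.1],
  [0,0,0,0,0,0,-0.2],
  [0,0,0,0,0,0,-0.3],
  [0,0,0,0,0,0,-0.5],
  [0,0,0,0,0,0,-0.8],
  [0,0,0,0,0,0,-1],
  [0,0,0,0,0,0,-1],
])

```text
time: 13.35
tool_pos: [0.5344, -0.1496, 0.0423]
tool_rot: [0.0, 0.8, 0.6, 0.0]
contact_force: [-0.6, 0.4, 0.4]
gripper_width: 1.001
```

```bash
python3 - <<'E'
from h import *
s=manip.state();print(s["time"],s["tool_pos"],s["contact_force"],s["gripper_width"])
cv2.imwrite("pics/q1.png",manip.grab_frame("wrist")[:,:,::-1])
E
```

```text
13.35 [ 0.53437112 -0.14959155  0.04231907] [-0.64387621  0.35123055  0.44292027] 1.0006486586258188
```

View pics/q1.png

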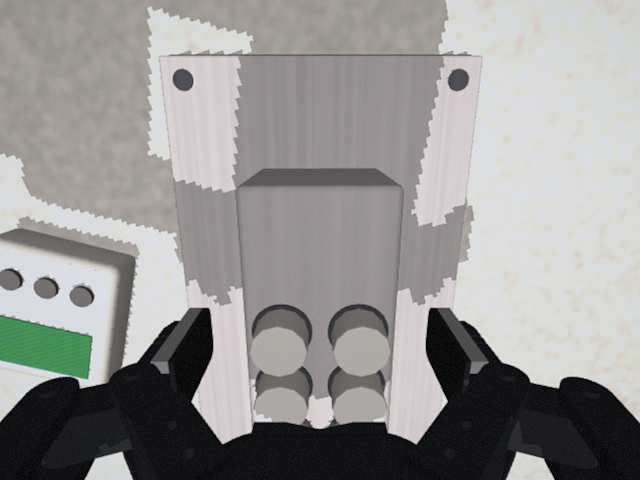

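The block looks centred on the plate (both about column 320.5). I'll retreat straight up and check.

Request:
step_arm([
  [0,0,-0.01,0,0,0,-1],
  [0,0,-0.03,0,0,0,-1],
  [0,0,-0.06,0,0,0,-1],
  [0,0,-0.1,0,0,0,-1],
  [-0.01,0,-0.14,0,0,0,-1],
  [-0.03,0,-0.18,0,0,0,-1],
  [-0.05,0,-0.22,0,0,0,-1],
  [-0.06,0,-0.25,0,0,0,-1],
  [-0.06,0,-0.27,0,0,0,-1],
  [-0.06,0,-0.27,0,0,0,-1],
  [-0.06,0,-0.27,0,0,0,-1],
])

```text
time: 14.5
tool_pos: [0.5174, -0.207, 0.3124]
tool_rot: [0.0, 0.8, 0.6, 0.0]
contact_force: [-0.1, -0.3, -0.5]
gripper_width: 0.999
```

```bash
python3 - <<'E'
from h import *
s=manip.state();print(s["time"],s["tool_pos"],s["contact_force"])
C=manip.get_calibration("wrist");np.savez("r.npz",**C)
for n in("wrist","side","top"):cv2.imwrite(f"pics/r_{n}.png",manip.grab_frame(n)[:,:,::-1])
E
```

```text
14.5 [ 0.51735926 -0.20700449  0.31235922] [-0.10897515 -0.3449156  -0.49924758]
```

View pics/r_wrist.png

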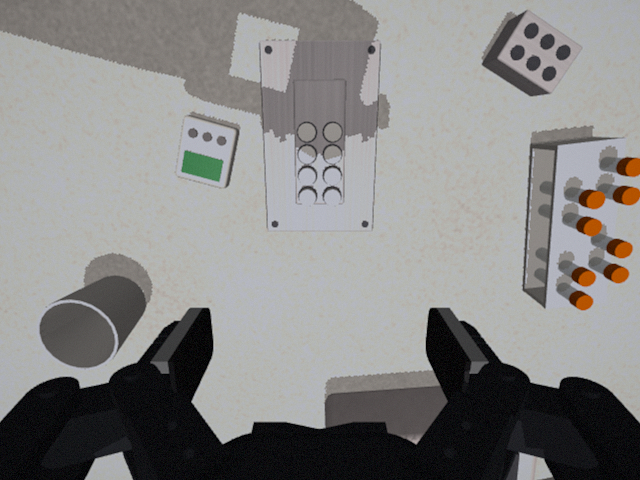

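View pics/r_side.png

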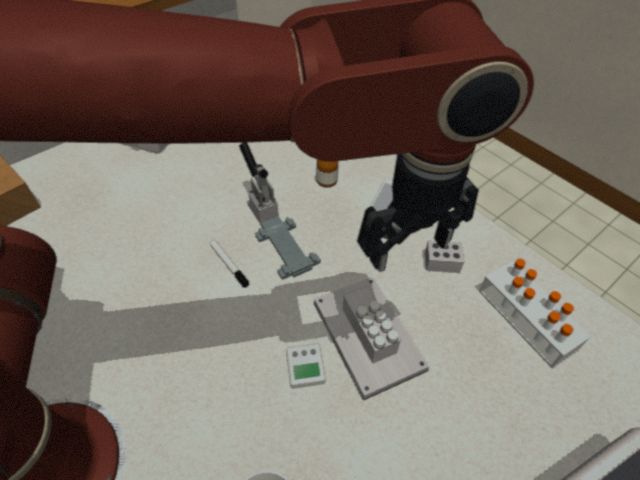

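View pics/r_top.png

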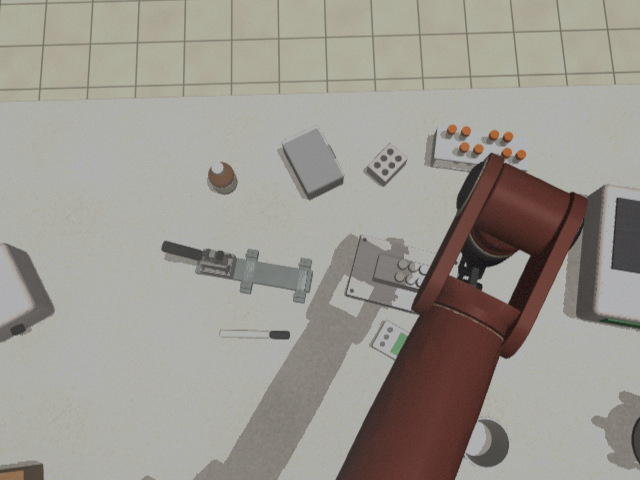

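```bash
python3 - <<'E'
from h import *
C=dict(np.load("r.npz"))
t=cv2.imread("pics/r_wrist.png");cv2.imwrite("pics/c11.png",cv2.resize(t[35:235,250:390],None,fx=4,fy=3,interpolation=cv2.INTER_CUBIC))
h=lambda a,b,z:np.array([[-a,b,z],[a,b,z],[a,-b,z],[-a,-b,z]])
P=fit([(C,h(.1025,.0625,.02),np.array([(381,40),(373.5,230),(266.5,230),(260.5,40)]))],[.534,-.15,-1.855])
B=fit([(C,h(.059,.024,.07),np.array([(345.5,80),(342.5,204),(296,204),(295,80)]))],[.534,-.15,-1.855])
print(P[0].round(4),B[0].round(4),P[1].round(1).tolist(),B[1].round(1).tolist())
E
```

```text
[ 0.5376 -0.1497 -1.857 ] [ 0.5364 -0.1504 -1.8626] [[-0.1, -0.1], [-1.3, 0.3], [1.8, 0.2], [-0.0, -0.3]] [[0.1, 0.5], [-0.1, -0.2], [0.2, -0.5], [-0.2, 0.1]]
```

View pics/c11.png

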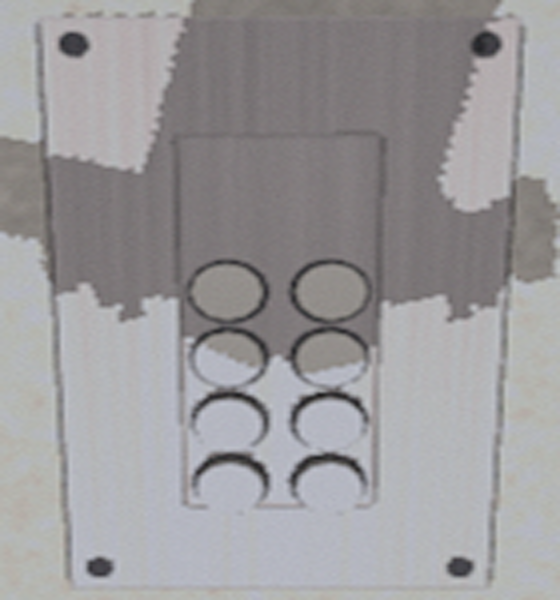

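The block is within about 1.5 mm and 0.3° of the plate's centre and axis, the clamp is open, and the other objects look unmoved. I'll hand in.

```bash
python3 - <<'E'
from plant import manip
print(manip.job_done(), manip.state()["time"])
E
```

```text
the job is handed in; nothing more can be done
the job is handed in; nothing more can be done
```

The job is done and handed in at about 15 s of the 51 s allowed. I pushed the clamp handle over until the arm flipped past centre and stayed open. Then I gripped the block at its middle, lifted it out upright and lowered it onto the cold plate until contact was felt, with a net upward force of about 4 N. I released it there and backed the arm away.

Last checks, from pictures taken just before hand-in:
- **Placement:** the block stands upright, about 1.4 mm from the plate's centre and about 0.3° off its lengthwise axis. That is within the measuring error of about 2 mm.
- **Clamp:** it is still open.
- **Other items:** the marker, timer, tip box, bottle and small block look unmoved.
- **Robot:** it touches nothing, with the force reading near zero.

**Disagreements:** the top and wrist cameras disagreed by about 2–3 mm on where things were. I used the wrist camera's view of the block against the plate for the final alignment. The plate also measured about 5 mm smaller than stated in both directions, which I took to be rounded edges and which should not shift its centre.

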